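# Try out the lid stay of a fittings chest

## Robot

A 7-joint arm with a two-finger parallel gripper is mounted at the origin on the work surface. World frame = base frame: x ahead of the robot, y to its left, z up, the work surface at z = 0. Lengths are in m, angles in rad, forces in N, time in s.
With the tool pointing down it reaches from about 0.4 to 0.85 m from the base axis. Payload 10.4 kg.
Tool frame: the origin (TCP) lies on the centre line of the jaws, within the pads' length; the fingertips stand 14 mm ahead of it and the grasp point (between the pads) lies 5 mm behind it (manip.tip_reach is the distance from the TCP to the fingertips, in m); z points along the fingers, y is the line along which they close (so a half turn about z gives the same grasp; the last joint's range is limited). The gripper opens to 85 mm and grips with 20 to 120 N. Pads are 22 mm wide; open, the fingers measure 114 mm over their backs; the gripper's body (76 mm by 85 mm) begins 54 mm behind the grasp point. The pads swing forward as they close: fully open they stand 13 mm farther back than shut.
Start: joints at [1.124, 0.332, -0.065, 1.46, 0.022, 1.35, -0.088], TCP at [0.257, -0.57, 0.245] pointing down, gripper open.
Joint ranges: [-2.6, 2.6], [-0.5, 2.12], [-1.47, 1.34], [0.16, 2.42], [-1.27, 4.41], [0.06, 2.06], [-2.6, 2.6]. Speed limits (rad/s): [2.22, 2.22, 2.79, 2.79, 3.14, 3.14, 3.14].

## Interface

Orientations are given as a unit quaternion [x, y, z, w].
In Python, from workcell import manip gives the robot as it stands.
- The arm moves only by the shell command python3 -m pendant 'ROWS' [FORCE]. ROWS is JSON, a list of rows, each a list of 7 numbers: the shift along the tool's x, y, z in units of 50 mm (1.0 is 50 mm), then the turn, a rotation vector about the tool's x, y, z in units of 8 degrees (1.0 is 8 degrees), then the opening, from -1 (shut) to 1 (fully open), so that 0 is half open. In form: [[dx, dy, dz, ax, ay, az, jaw], ...]. A call has exactly 10 rows; each row is the pose to reach, as a shift and turn from the pose commanded when the call began, along the tool's axes at that moment; what a row does not reach only later rows make up. A row lasts 1/8 s, in which the tool goes at most 62.5 mm and 10.7 degrees, less where a joint would pass 70% of its speed; a pose out of reach is approached as far as the arm can. A call with a gripper value outside its range is refused whole. The fingers move at their own pace and stop on an object; FORCE is the grip in N (left out, the last holds). Time passes only in rows, so rows that repeat a pose let the fingers close, or fill a call up. It gives the time, the measured TCP pose, the force, the opening and the grip force at its end, in the units of the state.
- manip.get_obs(): the state, without advancing time (a new reading comes with each control period).
- manip.camera(name): name is "scene" or "side" or "wrist"; returns (picture, depth): 480x640x3 uint8, red, green, blue; 480x640 float32, m along the optical axis (not along the pixel's ray), 0 where there is no reading.
- manip.get_calibration(name): a dict with "fx", "fy", "cx", "cy" (pixels), "xyz" and "orientation" of the camera in the world. Camera axes: x right, y up, looking along -z (the intrinsics and any distortion apply to the point x, -y, -z); pixel columns grow to the right and rows downward; lengths in m; the calibration is good to about 2 mm. The wrist camera is an equidistant fisheye: a pixel r from the principal point sees the ray r / f radians off the axis. A picture is of the moment at which its call begins: read the wrist's pose just before it. get_calibration takes no time and is no camera call; for the wrist camera it gives the pose at the moment of the call.
- manip.hand_in(): hands the job in; it is judged then, once.
Trained networks look in the newest picture that a camera, given by its name, has taken for a name from the list of things; names that differ only in an ending like _2 or _b are one class to them, and where a whole thing is asked for, a point or a joint stands for the part that bears it (a point fixed in the world has none). Each returns a list of dicts, best first, with "p" (0 to 1); they miss things now and then, are a little off and sometimes report something else, mostly with a low value. They report only what shows in the picture. A call takes as long as a camera call.
- manip.find_in(thing, camera): "box" ([left, top, right, bottom] in pixels, round what is visible of it).
- manip.trace(thing, camera): "pixels" (480x640 bool, what is visible of it) and "box" ([left, top, right, bottom] in pixels, round what is visible of it).
- manip.tip_of(thing, camera): "pixel" ([column, row] in pixels: a listed point, or the origin of a listed thing).
The state is a dict: "clock": time; "joint_pos": joint angles; "joint_velocities": joint speeds; "tau": joint torques, N m; "position": TCP position; "ee_rot": TCP orientation; "ft_force": force on the tool from outside, world axes, zero at the start; "torque": the same for the moment, N m; "grip_width": opening from 0.0 (shut) to 1.0 (fully open); "grasp_force": force on a finger pad.
Only numpy, scipy, OpenCV 4.12 (cv2) and the standard library are available. Lean on these libraries where they do the work, as an engineer would, in place of code of your own. Each camera call takes 0.05 s, during which the arm holds its last target. There are 200 camera calls.

## Task

The lid stay of the fittings chest has just been fitted and needs trying out: raise the lid by its pull until the folding stay clicks straight and locks, and let go so that the lid stands open on the stay alone. Then break the stay's joint at its yellow release handle and, with that handle in hand so that the lid never drops, lower the lid gently until it is fully shut. Do not force the lid or the stay, leave the other things on the table where they are, and finish with your hand off the chest.

Things in the scene. Friction and masses are not known exactly. Their poses are not given: they have to be found in the camera images.
- chest: Wooden fittings chest fixed to the table, 180 mm deep (x), 260 mm wide (y), rim 100 mm high; white lid 12 mm thick hinged along its far (+x) top edge. Origin: centre of the underside; x points from its front to the hinge, y to the left seen from the front, z up. The folding stay swings outside its right (-y) wall, in upright planes along the chest's x.
- lid (a joint): Lid angle, rad: 0 shut, growing as it rises. Once straight, the stay is a rigid stop, at 1.08 to 1.25 rad depending on the bracket. The lid weighs 0.4 to 0.65 kg and falls freely unless the stay is locked or something holds it. 2 to 4 N at the pull raise it, plus up to 7 N to get over the stay's detent in the last 0.2 rad.
- stay (a joint): Elbow angle, rad: folded with the lid shut it reads -0.1 to 0.1, straight 2.51, fully locked 2.61, just past straight. A spring detent snaps it home above about 2.13 and holds it. Breaking it back below 2.1 takes about 8 N at the release handle, across the lower link towards the chest's front; the detent then pushes on down to about 1.6, after which the lid's weight acts (up to 8 N there).
- lid_hinge (a point): Middle of the lid's hinge line, which runs along the chest's y at the far top edge of the chest (x = 90 mm, z = 100 mm in the chest's frame).
- pull (a point): Centre of the lid's pull: a black drum, 24 mm in diameter, 30 mm long along the chest's y, on a 10 mm stem 30 mm in front of the middle of the lid's front edge, 214 mm from the hinge line and 6 mm above it when shut. Gripped on its two flat ends from above it can turn between the fingers as the lid swings.
- release (a point): Centre of the yellow release handle's free part: a round bar 16 mm thick, 66 mm long, along the chest's y at the stay's elbow; the point lies on the elbow's axis, 63 mm out from the right wall, 25 mm from the bar's end. It moves on a circle of 85 mm about the bracket's pivot: up and behind it when locked (130 to 140 mm over the table), over the top, then down at the front (50 to 65 mm) when shut.
- screwdriver: Red-handled screwdriver lying left of the chest; leave it alone.
- drill: Green and black cordless drill lying on its side right of the chest, about 230 mm long; leave it alone.
- bowl: White bowl, 150 mm across; leave it alone.
- slat0: Curved white chair slat, 245 mm long, the nearest of three on the left; leave it alone.
- slat1: The middle one of the three slats; leave it alone.
- slat2: The outer one of the three slats; leave it alone.
- slot (a point): Middle of the dark bracket plate on the chest's right wall, at x = -15 mm, z = 55 mm of the chest. The pivot of the stay's lower link is clamped somewhere within 7 mm above or below this point. The steel lower link, 85 mm between centres, runs from it to the elbow; the aluminium upper link, as long, runs from the elbow to a pin on the lid's edge 120 mm from the hinge.
- lid_pin (a point): Pin of the stay's upper link, in a small rubber-bushed shoe on the lid's right edge, 120 mm from the hinge and 94 mm from the pull along the lid. The rubber gives 1 mm along the lid for each 12.5 N of push or pull and is spoilt beyond 2 mm (25 N): about 17 N too much at the pull once the stay is straight, or at the release handle once the lid is shut. Frame axes as the lid's.

How it is judged:
On the way, in this order (a step that is already met when the one before it is completed fails the run):
1. the stay is locked straight (elbow above 2.45 rad) and the lid stands open on it with no finger on the chest, for 0.3 s (value of joint stay above 2.45 rad and value of joint lid above 1 rad and contact force between the fingers and chest below 0.2 N), for 0.3 s.
2. the stay's joint is broken (elbow below 2.0 rad) with the fingers on the chest's stay or lid, and the lid still up (above 0.7 rad) (value of joint stay below 2 rad and value of joint lid above 0.7 rad and contact force between the fingers and chest above 0.2 N).
At the end, for the whole second after the job is handed in: The lid is fully shut on the chest (hinge below 0.03 rad) with the stay folded (elbow below 0.2 rad), and the fingers are off the chest (value of joint lid below 0.03 rad and value of joint stay below 0.2 rad and contact force between the fingers and chest below 0.2 N); the robot touches nothing.
It fails at once if the lid is dropped or slammed (it closes faster than 1.5 rad/s) (velocity of joint lid below -1.5 rad/s).
It fails at once if the stay or lid is forced: the pin's rubber shoe is pushed more than 2 mm out of place along the lid (over about 25 N) (x of lid_pin in the frame of pull above 0.096 m or x of lid_pin in the frame of pull below 0.092 m).
It fails at once if something else on the table is moved by more than 15 mm (distance of any of screwdriver, drill, bowl, slat0, slat1, slat2 from where it was at the start of the episode above 0.015 m).
It also fails if it takes over 72 s, if anything falls off the work surface, if the arm or the gripper's body presses on something with over 40 N, if the wrist force passes 120 N, or if a joint passes its speed limit or range.

## Working session

There is one attempt and no reset: what is moved stays moved. The work goes in short steps, Python scripts to look and compute and a shell command to move; the robot and the scene stay as the last step left them, time stands still between calls to the robot, and variables do not carry over. Pictures are saved under pics/ and viewed, at most 11 in all, crops included, and the job is handed in when it is done.

```bash
ls; mkdir -p pics; cat > h.py <<'E'
import numpy as np, cv2
from scipy.spatial.transform import Rotation as R
from workcell import manip
def ray(cal,px):
    u=(px[0]-cal['cx'])/cal['fx'];v=(px[1]-cal['cy'])/cal['fy']
    return np.array([u,-v,-1.0])
def world(cal,px,d): # pinhole
    return R.from_quat(cal['orientation']).apply(ray(cal,px)*d)+np.array(cal['xyz'])
def save(img,n): cv2.imwrite('pics/'+n,cv2.cvtColor(img,cv2.COLOR_RGB2BGR))
E
python3 - <<'E'
from h import *
o=manip.get_obs();print({k:np.round(v,3) for k,v in o.items()})
for c in ['scene','side']:
    im,d=manip.camera(c);save(im,c+'0.png');cal=manip.get_calibration(c);print(c,cal)
    np.savez('pics/'+c+'0.npz',im=im,d=d)
    for t in ['pull','release','slot','lid_pin','lid_hinge','chest','drill']:
        r=manip.tip_of(t,c)
        for q in r[:1]:
            p=q['pixel'];i,j=int(round(p[1])),int(round(p[0]))
            z=np.median(d[max(0,i-1):i+2,max(0,j-1):j+2])
            print(c,t,np.round(p,1),round(q['p'],2),np.round(world(cal,p,z),3))
E
```

```text
pics
{'clock': np.float64(0.0), 'joint_pos': array([ 1.124,  0.333, -0.065,  1.461,  0.022,  1.35 , -0.088]), 'joint_velocities': array([ 0.   , -0.001,  0.   , -0.001, -0.   ,  0.001,  0.   ]), 'tau': array([-0.0000e+00, -6.2544e+01,  4.9000e-02, -3.9161e+01,  1.6000e-02,
        1.0000e-02, -0.0000e+00]), 'position': array([ 0.257, -0.569,  0.244]), 'ee_rot': array([ 0.978,  0.21 , -0.   , -0.001]), 'ft_force': array([ 0.713, -0.549,  0.182]), 'torque': array([ 0.012, -0.002, -0.015]), 'grasp_force': np.float64(0.0), 'grip_width': np.float64(1.002)}
scene {'fx': 538.6507313455029, 'fy': 538.6507313455029, 'cx': 320.60832929830076, 'cy': 238.33637985796756, 'xyz': array([ 1.6186866 , -0.39549437,  1.1278209 ]), 'orientation': array([0.34781516, 0.2356669 , 0.49609407, 0.75985288])}
scene pull [138.  335.1] 0.64 [ 0.609 -0.484  0.052]
scene release [264.7 279.4] 0.65 [ 0.557 -0.123  0.059]
scene slot [300.8 285.6] 0.74 [ 0.627 -0.041  0.065]
scene lid_pin [301.8 270.5] 0.41 [ 0.618 -0.033  0.112]
scene lid_hinge [365.5 277.2] 0.64 [0.706 0.116 0.106]
scene chest [342.5 285.4] 0.93 [0.713 0.044 0.111]
scene drill [136.7 335.6] 0.74 [ 0.608 -0.488  0.05 ]
side {'fx': 524.1685283243611, 'fy': 524.1685283243611, 'cx': 316.86565470741783, 'cy': 240.35161113510006, 'xyz': array([0.09685954, 1.08324688, 1.23183139]), 'orientation': array([-0.07606754,  0.36775524,  0.90942913, -0.17862943])}
side pull [325.6 244.9] 0.65 [0.487 0.088 0.11 ]
side release [327.9 213.3] 0.56 [ 0.574 -0.153 -0.   ]
side slot [300.7 216.6] 0.57 [0.605 0.004 0.109]
side lid_pin [263.2 314.9] 0.44 [0.582 0.328 0.019]
side lid_hinge [257.7 231.8] 0.77 [0.698 0.115 0.111]
side chest [285.5 259. ] 0.82 [0.573 0.184 0.111]
side drill [254.  405.4] 0.63 [0.483 0.579 0.01 ]
```

View pics/scene0.png

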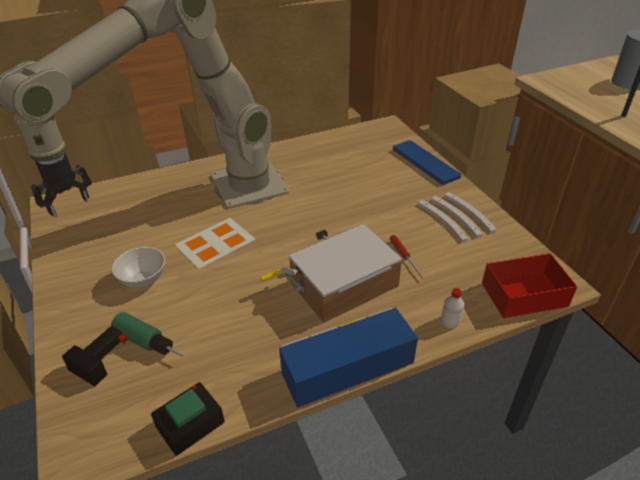

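View pics/side0.png

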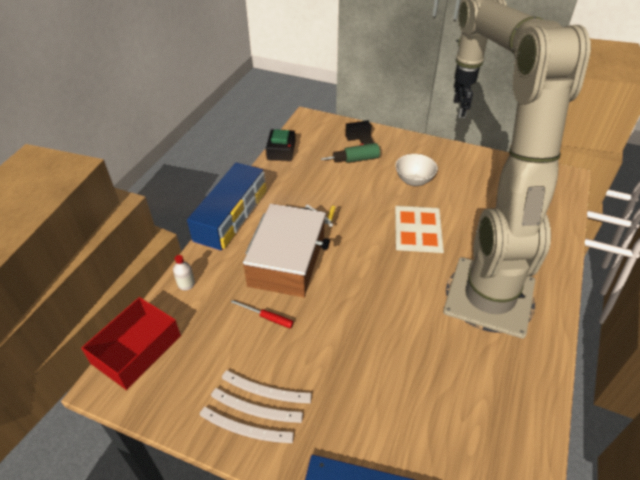

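The scene picture shows the chest in the middle, with the lid around (345,260), the pull at (322,236) and the yellow handle at (272,275). In the side picture the pull is at (324,244) and the handle at (333,213). Next I'll fit the lid's top face.

```bash
python3 - <<'E'
from h import *
vv,uu=np.mgrid[0:480,0:640]
for c in ['scene','side']:
    f=np.load('pics/'+c+'0.npz');im,d=f['im'],f['d'];cal=manip.get_calibration(c)
    u=(uu-cal['cx'])/cal['fx'];v=(vv-cal['cy'])/cal['fy']
    P=np.stack([u*d,-v*d,-d],-1).reshape(-1,3)
    P=R.from_quat(cal['orientation']).apply(P)+cal['xyz'];C=im.reshape(-1,3).astype(int)
    near=(abs(P[:,0]-.6)<.2)&(abs(P[:,1]-.08)<.25)
    mx,mn=C.max(1),C.min(1)
    lid=near&(P[:,2]>.1)&(P[:,2]<.125)&(mn>110)&(mx-mn<50)
    L=P[lid];r=cv2.minAreaRect(L[:,:2].astype(np.float32));print(c,len(L),np.median(L[:,2]),r)
    print(cv2.boxPoints(r).round(3).tolist())
    y=near&(C[:,0]>130)&(C[:,1]>110)&(C[:,2]<60)&(P[:,2]>.02)
    Y=P[y];print('yellow',len(Y),Y.mean(0).round(3),Y.min(0).round(3),Y.max(0).round(3))
    b=near&(mx<60)&(P[:,2]>.085)&(P[:,2]<.13);B=P[b];print('black',len(B),B.mean(0).round(3),B.min(0).round(3),B.max(0).round(3)) if b.any() else None
E
```

```text
scene 4172 0.1123339111188838 ((0.618313193321228, 0.08859337866306305), (0.1975863128900528, 0.2798739969730377), 9.481399536132812)
[[0.49799999594688416, 0.20999999344348907], [0.5440000295639038, -0.06599999964237213], [0.7390000224113464, -0.032999999821186066], [0.6930000185966492, 0.24300000071525574]]
yellow 70 [ 0.548 -0.108  0.064] [ 0.539 -0.134  0.056] [ 0.56  -0.072  0.07 ]
black 69 [0.53  0.043 0.112] [ 0.49  -0.043  0.1  ] [0.624 0.091 0.122]
side 3965 0.10919905144882214 ((0.6095227599143982, 0.08681843429803848), (0.2094791829586029, 0.288565456867218), 8.801085472106934)
[[0.48399999737739563, 0.21299999952316284], [0.527999997138977, -0.07199999690055847], [0.7350000143051147, -0.03999999910593033], [0.6909999847412109, 0.24500000476837158]]
yellow 44 [ 0.542 -0.098  0.06 ] [ 0.533 -0.126  0.053] [ 0.552 -0.071  0.067]
black 65 [0.491 0.084 0.111] [0.48  0.064 0.098] [0.507 0.099 0.118]
```

```bash
cat >> h.py <<'E'
YAW=np.deg2rad(9.3)
def down(yaw): return R.from_euler('z',yaw)*R.from_quat([1,0,0,0])
def units(p,rot=None,base=None,brot=None):
    o=manip.get_obs();b=np.array(o['position'] if base is None else base);B=R.from_quat(o['ee_rot']) if brot is None else brot
    d=B.inv().apply(np.array(p)-b)/.05
    w=(B.inv()*rot).as_rotvec()/np.deg2rad(8) if rot is not None else np.zeros(3)
    return np.round(np.r_[d,w],3).tolist()
E
python3 -c "
from h import *
print(units([.49,.08,.26],down(YAW)))"
```

```text
[9.591, -9.928, -0.294, 0.0, -0.0, 1.873]
```

```bash
python3 -m pendant '[[0.8,-0.83,-0.1,0,0,0.3,0],[1.6,-1.66,-0.2,0,0,0.6,0],[2.4,-2.5,-0.3,0,0,0.9,0],[3.2,-3.3,-0.3,0,0,1.2,0],[4,-4.15,-0.3,0,0,1.5,0],[4.8,-5,-0.3,0,0,1.87,0],[5.6,-5.8,-0.3,0,0,1.87,0],[6.4,-6.6,-0.3,0,0,1.87,0],[7.2,-7.45,-0.3,0,0,1.87,0],[8,-8.3,-0.3,0,0,1.87,0]]' 40; python3 -c "
from h import *
print(units([.49,.08,.26],down(YAW)))"
```

```text
clock: 2.05
position: [0.4513, -0.0252, 0.2607]
ee_rot: [0.997, 0.081, 0.0, 0.0]
ft_force: [0.6, 0.1, 0.6]
grip_width: 0.5
grasp_force: 0.0
[1.103, -1.95, 0.013, 0.006, -0.006, 0.001]
```

```bash
python3 -m pendant '[[0.5,-0.8,0,0,0,0,0.3],[1.1,-1.6,0,0,0,0,0.3],[1.1,-1.95,0,0,0,0,0.3],[1.1,-1.95,0,0,0,0,0.3],[1.1,-1.95,0,0,0,0,0.3],[1.1,-1.95,0,0,0,0,0.3],[1.1,-1.95,0,0,0,0,0.3],[1.1,-1.95,0,0,0,0,0.3],[1.1,-1.95,0,0,0,0,0.3],[1.1,-1.95,0,0,0,0,0.3]]'; python3 - <<'E'
from h import *
cal=manip.get_calibration('wrist');im,d=manip.camera('wrist');save(im,'w1.png');np.savez('pics/w1.npz',im=im,d=d);print(cal)
def fish(px,z):
    x=px[0]-cal['cx'];y=px[1]-cal['cy'];r=np.hypot(x,y);t=r/cal['fx']
    k=np.tan(t)/max(r,1e-6)
    return R.from_quat(cal['orientation']).apply(np.array([x*k,-y*k,-1])*z)+cal['xyz']
for t in ['pull','release','slot','lid_pin','lid_hinge']:
    for q in manip.tip_of(t,'wrist')[:1]:
        p=q['pixel'];i,j=int(p[1]),int(p[0]);z=np.median(d[i-1:i+2,j-1:j+2]);print(t,np.round(p,1),q['p'],fish(p,z).round(4))
E
```

```text
clock: 3.3
position: [0.4895, 0.0782, 0.2603]
ee_rot: [0.997, 0.081, 0.0, 0.0]
ft_force: [0.5, 0.5, 0.4]
grip_width: 0.648
grasp_force: 0.0
{'fx': 371.64829954431775, 'fy': 371.64829954431775, 'cx': 314.74890591581834, 'cy': 240.4371748131343, 'xyz': array([0.55828276, 0.08889128, 0.38921453]), 'orientation': array([-0.10449731,  0.08982206, -0.64143791,  0.75469843])}
pull [312.8 220.1] 0.97 [0.4975 0.0809 0.1173]
release [511.3 190.8] 0.97 [ 0.5473 -0.1052  0.0646]
slot [316.8  82.6] 0.15 [0.5992 0.0945 0.1125]
lid_pin [479.2 112.1] 0.45 [ 0.6043 -0.0334  0.1121]
```

View pics/w1.png

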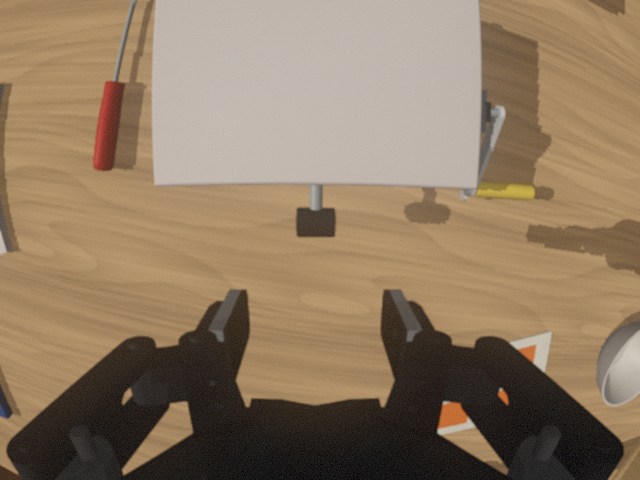

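```bash
cat >> h.py <<'E'
def fishz(cal,px,z):
    x=px[0]-cal['cx'];y=px[1]-cal['cy'];r=np.hypot(x,y);t=r/cal['fx'];k=np.tan(t)/max(r,1e-6)
    v=R.from_quat(cal['orientation']).apply([x*k,-y*k,-1]);c=np.array(cal['xyz'])
    return c+v*(z-c[2])/v[2]
E
python3 - <<'E'
from h import *
cal=manip.get_calibration('wrist')
for n,p,z in [('pull',(312.8,220.1),.106),('pull mid',(316,222),.108),('FL',(155,184.5),.112),('FR',(478,188.5),.112),('rel',(511.3,190.8),.058),('barend',(534,192),.058)]:
    print(n,fishz(cal,p,z).round(4))
a=fishz(cal,(155,184.5),.112);b=fishz(cal,(478,188.5),.112);e=a-b;print(np.linalg.norm(e),np.degrees(np.arctan2(-e[0],e[1])),((a+b)/2).round(4))
E
```

```text
pull [0.4949 0.0806 0.106 ]
pull mid [0.4943 0.0779 0.108 ]
FL [0.5058 0.2099 0.112 ]
FR [ 0.5443 -0.0453  0.112 ]
rel [ 0.5471 -0.1092  0.058 ]
barend [ 0.5518 -0.137   0.058 ]
0.2581518015113157 8.587554980547969 [0.5251 0.0823 0.112 ]
```

The wrist picture shows the drum at (316,222) between the fingers, the lid's front edge along row ~186, and the yellow bar at (480–534,191). The yaw comes out at about 8.8°, so I'll descend and grip.

```bash
python3 -m pendant '[[0.11,0.01,0.5,0,0,0.06,0.3],[0.11,0.01,1.1,0,0,0.06,0.3],[0.11,0.01,1.7,0,0,0.06,0.3],[0.11,0.01,2.3,0,0,0.06,0.3],[0.11,0.01,2.8,0,0,0.06,0.2],[0.11,0.01,3.12,0,0,0.06,0.2],[0.11,0.01,3.12,0,0,0.06,-0.1],[0.11,0.01,3.12,0,0,0.06,-0.3],[0.11,0.01,3.12,0,0,0.06,-0.6],[0.11,0.01,3.12,0,0,0.06,-0.6]]' 25; python3 - <<'E'
from h import *
p=np.array([.4952,.0785,.106]);ex=np.array([np.cos(np.deg2rad(8.8)),np.sin(np.deg2rad(8.8)),0]);ez=np.array([0,0,1])
# arc offsets of pull, tool axes down: dx along ex, dz down
a0=np.arctan2(.006,.214);r=np.hypot(.006,.214)
for t in np.arange(0,1.3,.05):
    dx=r*(np.cos(a0)-np.cos(a0+t));dz=r*(np.sin(a0+t)-np.sin(a0));print(round(t,2),round(dx/.05,3),round(-dz/.05,3))
E
```

```text
clock: 4.85
position: [0.4955, 0.0786, 0.1051]
ee_rot: [0.997, 0.077, 0.001, 0.0]
ft_force: [-1.0, -0.1, 4.9]
grip_width: 0.348
grasp_force: 25.9
0.0 0.0 -0.0
0.05 0.011 -0.214
0.1 0.033 -0.427
0.15 0.066 -0.638
0.2 0.109 -0.848
0.25 0.163 -1.055
0.3 0.227 -1.259
0.35 0.301 -1.46
0.4 0.385 -1.657
0.45 0.478 -1.85
0.5 0.581 -2.037
0.55 0.694 -2.219
0.6 0.815 -2.396
0.65 0.945 -2.566
0.7 1.084 -2.729
0.75 1.23 -2.885
0.8 1.384 -3.034
0.85 1.545 -3.175
0.9 1.714 -3.307
0.95 1.888 -3.431
1.0 2.068 -3.546
1.05 2.254 -3.652
1.1 2.446 -3.749
1.15 2.641 -3.836
1.2 2.841 -3.913
1.25 3.044 -3.979
```

```bash
python3 -m pendant '[[0.01,0,-0.21,0,0,0,-0.6],[0.03,0,-0.43,0,0,0,-0.6],[0.07,0,-0.64,0,0,0,-0.6],[0.11,0,-0.85,0,0,0,-0.6],[0.16,0,-1.06,0,0,0,-0.6],[0.23,0,-1.26,0,0,0,-0.6],[0.3,0,-1.46,0,0,0,-0.6],[0.385,0,-1.66,0,0,0,-0.6],[0.48,0,-1.85,0,0,0,-0.6],[0.58,0,-2.04,0,0,0,-0.6]]'; python3 - <<'E'
from h import *
im,d=manip.camera('scene');save(im[180:340,220:440].repeat(3,0).repeat(3,1),'s1.png')
E
```

```text
clock: 6.1
position: [0.5238, 0.083, 0.2068]
ee_rot: [0.997, 0.077, -0.0, 0.0]
ft_force: [3.4, 0.4, -6.8]
grip_width: 0.346
grasp_force: 25.2
```

View pics/s1.png

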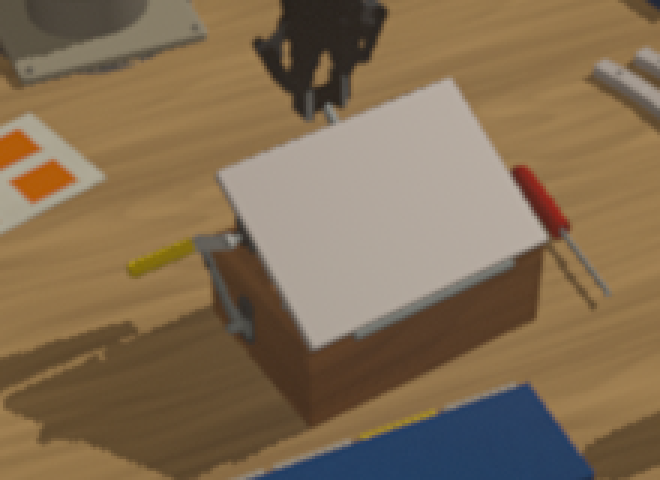

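The lid is up at about 0.5 rad, held at the drum, and the elbow is swinging up. I'll continue to about 0.95 rad.

```bash
python3 -m pendant '[[0.14,0,-0.18,0,0,0,-0.6],[0.26,0,-0.35,0,0,0,-0.6],[0.39,0,-0.52,0,0,0,-0.6],[0.53,0,-0.68,0,0,0,-0.6],[0.68,0,-0.83,0,0,0,-0.6],[0.83,0,-0.98,0,0,0,-0.6],[1.0,0,-1.12,0,0,0,-0.6],[1.17,0,-1.25,0,0,0,-0.6],[1.34,0,-1.38,0,0,0,-0.6],[1.34,0,-1.38,0,0,0,-0.6]]'
```

```text
clock: 7.4
position: [0.5908, 0.0934, 0.2754]
ee_rot: [0.997, 0.077, 0.001, -0.0]
ft_force: [1.0, -1.9, -5.1]
grip_width: 0.351
grasp_force: 26.7
```

```bash
python3 -m pendant '[[0.05,0,-0.03,0,0,0,-0.6],[0.1,0,-0.06,0,0,0,-0.6],[0.14,0,-0.09,0,0,0,-0.6],[0.18,0,-0.115,0,0,0,-0.6],[0.22,0,-0.14,0,0,0,-0.6],[0.26,0,-0.165,0,0,0,-0.6],[0.3,0,-0.185,0,0,0,-0.6],[0.33,0,-0.2,0,0,0,-0.6],[0.36,0,-0.22,0,0,0,-0.6],[0.36,0,-0.22,0,0,0,-0.6]]'; python3 - <<'E'
from h import *
im,d=manip.camera('scene')
for t in ['pull','release','slot','lid_pin']:
    for q in manip.tip_of(t,'scene')[:1]:print(t,np.round(q['pixel'],1),q['p'])
cal=manip.get_calibration('scene')
ex=np.array([np.cos(np.deg2rad(8.8)),np.sin(np.deg2rad(8.8)),0]);ey=np.array([-ex[1],ex[0],0]);O=np.array([.6177,.0975,0])
def proj(P):
    v=R.from_quat(cal['orientation']).inv().apply(np.array(P)-cal['xyz']);return np.round([cal['cx']+cal['fx']*v[0]/-v[2],cal['cy']-cal['fy']*v[1]/-v[2]],1)
for d in [-7,0,7]:
  for th in [.95,1.05,1.1,1.15,1.2]:
    piv=np.array([-15,55+d]);pin=np.array([90-120*np.cos(th)-6*np.sin(th),100+120*np.sin(th)+6*np.cos(th)])
    v=pin-piv;D=np.linalg.norm(v)
    if D>170: print(d,th,'beyond');continue
    n=np.array([-v[1],v[0]])/D;e=piv+v/2+n*np.sqrt(85**2-D*D/4)
    print(d,th,'elbow',e.round(1),'dev',round(2*np.arccos(D/170),2),proj(O+ex*e[0]/1e3-ey*.193+[0,0,e[1]/1e3]),'pin',proj(O+ex*pin[0]/1e3-ey*.135+[0,0,pin[1]/1e3]))
E
```

```text
clock: 8.65
position: [0.6075, 0.0959, 0.2861]
ee_rot: [0.997, 0.077, -0.0, 0.0]
ft_force: [0.9, -2.4, -12.3]
grip_width: 0.345
grasp_force: 25.8
pull [341.8 202.5] 0.88
release [279.4 274.2] 0.61
slot [303.7 288.1] 0.6
lid_pin [312.8 253.8] 0.54
-7 0.95 elbow [-32.9 131.1] dev 0.82 [278.5 271.5] pin [305.6 254.2]
-7 1.05 elbow [-16.6 133. ] dev 0.53 [281.4 274.6] pin [307.5 254.6]
-7 1.1 elbow [ -5.3 132.4] dev 0.32 [283.5 277.2] pin [308.5 255. ]
-7 1.15 beyond
-7 1.2 beyond
0 0.95 elbow [-39.7 136.3] dev 1.0 [277.1 268.6] pin [305.6 254.2]
0 1.05 elbow [-26.2 139.3] dev 0.78 [279.5 270.8] pin [307.5 254.6]
0 1.1 elbow [-18.4 139.9] dev 0.65 [280.9 272.3] pin [308.5 255. ]
0 1.15 elbow [ -9.4 139.8] dev 0.49 [282.6 274.3] pin [309.6 255.5]
0 1.2 elbow [  2.6 138.2] dev 0.26 [284.8 277.4] pin [310.6 256.1]
7 0.95 elbow [-45.2 141.4] dev 1.16 [276. 266.] pin [305.6 254.2]
7 1.05 elbow [-33.  145.1] dev 0.97 [278.1 267.7] pin [307.5 254.6]
7 1.1 elbow [-26.4 146.2] dev 0.86 [279.3 268.8] pin [308.5 255. ]
7 1.15 elbow [-19.2 146.9] dev 0.75 [280.6 270.2] pin [309.6 255.5]
7 1.2 elbow [-11.3 146.9] dev 0.62 [282.1 271.9] pin [310.6 256.1]
```

```bash
python3 -m pendant '[[0.015,0,0.02,0,0,0,-0.6],[0.04,0,0.01,0,0,0,-0.6],[0.06,0,0,0,0,0,-0.6],[0.08,0,-0.01,0,0,0,-0.6],[0.1,0,-0.02,0,0,0,-0.6],[0.12,0,-0.03,0,0,0,-0.6],[0.14,0,-0.04,0,0,0,-0.6],[0.16,0,-0.05,0,0,0,-0.6],[0.18,0,-0.06,0,0,0,-0.6],[0.18,0,-0.06,0,0,0,-0.6]]'
```

```text
clock: 10.15
position: [0.6159, 0.0972, 0.2902]
ee_rot: [0.997, 0.077, -0.0, 0.0]
ft_force: [-6.4, -5.2, -3.7]
grip_width: 0.345
grasp_force: 26.6
```

```bash
python3 -m pendant '[[0.01,0,-0.005,0,0,0,-0.6],[0.02,0,-0.01,0,0,0,-0.6],[0.03,0,-0.015,0,0,0,-0.6],[0.04,0,-0.02,0,0,0,-0.6],[0.05,0,-0.025,0,0,0,-0.6],[0.06,0,-0.03,0,0,0,-0.6],[0.07,0,-0.035,0,0,0,-0.6],[0.08,0,-0.04,0,0,0,-0.6],[0.08,0,-0.04,0,0,0,-0.6],[0.08,0,-0.04,0,0,0,-0.6]]'; python3 - <<'E'
from h import *
im,d=manip.camera('scene')
for t in ['release','lid_pin']:
    for q in manip.tip_of(t,'scene')[:1]:print(t,np.round(q['pixel'],1),q['p'])
E
```

```text
clock: 11.4
position: [0.6192, 0.0977, 0.2917]
ee_rot: [0.997, 0.077, -0.001, 0.001]
ft_force: [-9.3, -6.1, -6.4]
grip_width: 0.346
grasp_force: 26.4
release [280. 274.] 0.74
lid_pin [345.4 204.2] 0.46
```

```bash
python3 - <<'E'
from h import *
im,d=manip.camera('scene');im=im[185:335,240:400];save(cv2.resize(im,None,fx=5,fy=4,interpolation=2) if 0 else cv2.resize(im,None,fx=4,fy=4,interpolation=2),'s2.png')
E
```

```text
(no output)
```

View pics/s2.png

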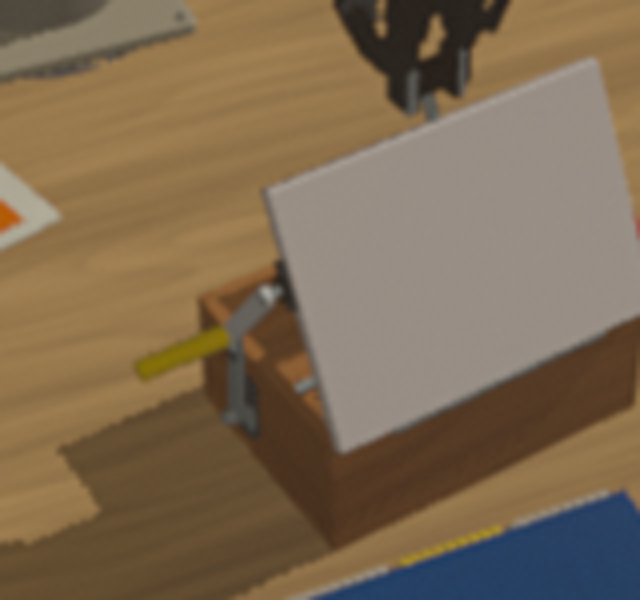

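The elbow is still visibly bent at crop (232,335), so this force is the detent. I'll continue in small steps.

```bash
python3 -m pendant '[[0.01,0,-0.005,0,0,0,-0.6],[0.02,0,-0.01,0,0,0,-0.6],[0.03,0,-0.015,0,0,0,-0.6],[0.04,0,-0.02,0,0,0,-0.6],[0.05,0,-0.025,0,0,0,-0.6],[0.06,0,-0.03,0,0,0,-0.6],[0.07,0,-0.035,0,0,0,-0.6],[0.08,0,-0.04,0,0,0,-0.6],[0.08,0,-0.04,0,0,0,-0.6],[0.08,0,-0.04,0,0,0,-0.6]]'; python3 - <<'E'
from h import *
im,d=manip.camera('scene')
for t in ['release','lid_pin']:
    for q in manip.tip_of(t,'scene')[:1]:print(t,np.round(q['pixel'],1),q['p'])
E
```

```text
clock: 12.85
position: [0.6253, 0.0987, 0.2945]
ee_rot: [0.997, 0.077, 0.001, -0.0]
ft_force: [3.8, -4.9, -0.3]
grip_width: 0.348
grasp_force: 27.0
release [282.9 279.1] 0.75
lid_pin [315.7 254.5] 0.58
```

```bash
python3 -m pendant '[[0.005,0,-0.002,0,0,0,-0.6],[0.01,0,-0.004,0,0,0,-0.6],[0.015,0,-0.007,0,0,0,-0.6],[0.02,0,-0.01,0,0,0,-0.6],[0.025,0,-0.012,0,0,0,-0.6],[0.03,0,-0.014,0,0,0,-0.6],[0.03,0,-0.014,0,0,0,-0.6],[0.03,0,-0.014,0,0,0,-0.6],[0.03,0,-0.014,0,0,0,-0.6],[0.03,0,-0.014,0,0,0,-0.6]]'; python3 - <<'E'
from h import *
im,d=manip.camera('scene')
for t in ['release','lid_pin','slot']:
    for q in manip.tip_of(t,'scene')[:1]:print(t,np.round(q['pixel'],1),q['p'])
im=im[185:335,240:400];save(cv2.resize(im,None,fx=4,fy=4,interpolation=2),'s3.png')
E
```

```text
clock: 14.25
position: [0.6259, 0.0988, 0.2947]
ee_rot: [0.997, 0.077, 0.0, 0.0]
ft_force: [0.5, -4.3, 5.9]
grip_width: 0.343
grasp_force: 27.8
release [283.2 278.6] 0.76
lid_pin [315.6 255.9] 0.39
slot [301.1 285.3] 0.77
```

View pics/s3.png

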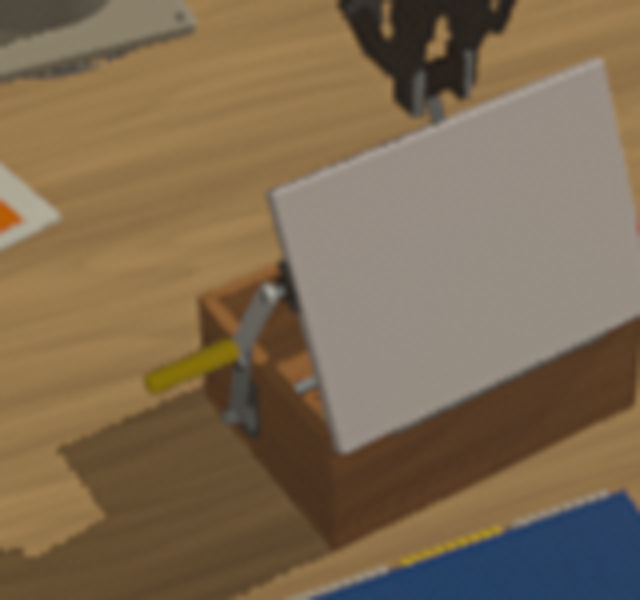

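```bash
python3 -m pendant '[[0.005,0,-0.005,0,0,0,-0.6],[0.01,0,-0.01,0,0,0,-0.6],[0.015,0,-0.015,0,0,0,-0.6],[0.02,0,-0.02,0,0,0,-0.6],[0.025,0,-0.025,0,0,0,-0.6],[0.03,0,-0.03,0,0,0,-0.6],[0.03,0,-0.03,0,0,0,-0.6],[0.03,0,-0.03,0,0,0,-0.6],[0.03,0,-0.03,0,0,0,-0.6],[0.03,0,-0.03,0,0,0,-0.6]]'; python3 - <<'E'
from h import *
im,d=manip.camera('scene')
for t in ['release','lid_pin','slot']:
    for q in manip.tip_of(t,'scene')[:1]:print(t,np.round(q['pixel'],1),q['p'])
cal=manip.get_calibration('scene')
vv,uu=np.mgrid[0:480,0:640];u=(uu-cal['cx'])/cal['fx'];v=(vv-cal['cy'])/cal['fy']
P=R.from_quat(cal['orientation']).apply(np.stack([u*d,-v*d,-d],-1).reshape(-1,3))+cal['xyz'];C=im.reshape(-1,3).astype(int)
Y=P[(abs(P[:,0]-.6)<.15)&(abs(P[:,1]+.1)<.1)&(C[:,0]>100)&(C[:,1]>90)&(C[:,2]<60)&(P[:,2]>.08)]
Q=(Y-[.6177,.0975,0])@R.from_euler('z',8.8,degrees=True).as_matrix()
print(len(Q),np.median(Q,0).round(4),Q.min(0).round(4),Q.max(0).round(4))
E
```

```text
clock: 15.7
position: [0.627, 0.099, 0.2952]
ee_rot: [0.997, 0.077, -0.001, 0.0]
ft_force: [-0.4, -5.0, 1.6]
grip_width: 0.344
grasp_force: 27.2
release [283.4 280.1] 0.62
lid_pin [314.7 256.9] 0.55
slot [299.4 284.5] 0.61
179 [ 0.005  -0.1801  0.1397] [-0.0952 -0.2193  0.0931] [ 0.0128 -0.0859  0.1494]
```

```bash
python3 -m pendant '[[0.005,0,-0.002,0,0,0,-0.6],[0.01,0,-0.005,0,0,0,-0.6],[0.015,0,-0.008,0,0,0,-0.6],[0.02,0,-0.01,0,0,0,-0.6],[0.025,0,-0.012,0,0,0,-0.6],[0.03,0,-0.015,0,0,0,-0.6],[0.03,0,-0.015,0,0,0,-0.6],[0.03,0,-0.015,0,0,0,-0.6],[0.03,0,-0.015,0,0,0,-0.6],[0.03,0,-0.015,0,0,0,-0.6]]'; python3 - <<'E'
from h import *
im,d=manip.camera('scene')
for t in ['release']:
    for q in manip.tip_of(t,'scene')[:1]:print(t,np.round(q['pixel'],1),q['p'])
cal=manip.get_calibration('scene')
vv,uu=np.mgrid[0:480,0:640];u=(uu-cal['cx'])/cal['fx'];v=(vv-cal['cy'])/cal['fy']
P=R.from_quat(cal['orientation']).apply(np.stack([u*d,-v*d,-d],-1).reshape(-1,3))+cal['xyz'];C=im.reshape(-1,3).astype(int)
Y=P[(abs(P[:,0]-.6)<.15)&(abs(P[:,1]+.1)<.1)&(C[:,0]>100)&(C[:,1]>90)&(C[:,2]<60)&(P[:,2]>.08)]
Q=(Y-[.6177,.0975,0])@R.from_euler('z',8.8,degrees=True).as_matrix();Q=Q[Q[:,2]>.12]
print(len(Q),np.median(Q,0).round(4),Q.min(0).round(4),Q.max(0).round(4))
E
```

```text
clock: 17.15
position: [0.6281, 0.0991, 0.2956]
ee_rot: [0.997, 0.077, -0.001, 0.0]
ft_force: [-4.2, -5.8, 1.3]
grip_width: 0.346
grasp_force: 27.1
release [281.  282.8] 0.52
143 [ 0.0073 -0.189   0.141 ] [-0.0044 -0.22    0.1297] [ 0.0139 -0.1498  0.1479]
```

```bash
cat >> h.py <<'E'
def yel(n=None):
    im,d=manip.camera('scene')
    c=im[240:320,245:300].astype(int);m=(c[...,0]>90)&(c[...,1]>80)&(c[...,2]<55);v,u=np.nonzero(m)
    print('yellow n',len(u),'cen',round(u.mean()+245,2),round(v.mean()+240,2),'right end',u.max()+245)
    if n: save(cv2.resize(im[230:310,250:350],None,fx=6,fy=6,interpolation=2),n)
E
python3 -c "
from h import *
yel()"
python3 -m pendant '[[0.005,0,-0.002,0,0,0,-0.6],[0.01,0,-0.005,0,0,0,-0.6],[0.015,0,-0.008,0,0,0,-0.6],[0.02,0,-0.01,0,0,0,-0.6],[0.025,0,-0.012,0,0,0,-0.6],[0.03,0,-0.015,0,0,0,-0.6],[0.03,0,-0.015,0,0,0,-0.6],[0.03,0,-0.015,0,0,0,-0.6],[0.03,0,-0.015,0,0,0,-0.6],[0.03,0,-0.015,0,0,0,-0.6]]'; python3 -c "
from h import *
yel('s4.png')"
```

```text
yellow n 332 cen 285.33 284.67 right end 299
clock: 18.55
position: [0.6292, 0.0993, 0.296]
ee_rot: [0.997, 0.077, -0.002, 0.0]
ft_force: [-4.0, -6.5, 0.3]
grip_width: 0.348
grasp_force: 27.0
yellow n 333 cen 285.54 284.34 right end 299
```

View pics/s4.png

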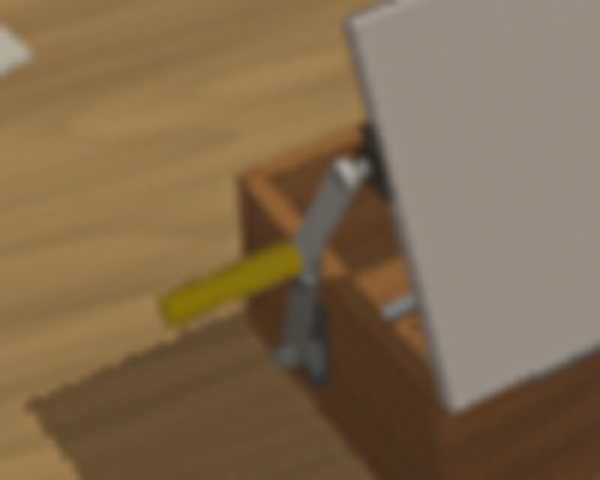

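```bash
python3 -m pendant '[[0.005,0,-0.002,0,0,0,-0.6],[0.01,0,-0.005,0,0,0,-0.6],[0.015,0,-0.008,0,0,0,-0.6],[0.02,0,-0.01,0,0,0,-0.6],[0.025,0,-0.012,0,0,0,-0.6],[0.03,0,-0.015,0,0,0,-0.6],[0.035,0,-0.017,0,0,0,-0.6],[0.04,0,-0.02,0,0,0,-0.6],[0.04,0,-0.02,0,0,0,-0.6],[0.04,0,-0.02,0,0,0,-0.6]]'
```

```text
clock: 19.85
position: [0.6307, 0.0995, 0.2966]
ee_rot: [0.997, 0.077, -0.003, 0.001]
ft_force: [-6.3, -6.3, -1.5]
grip_width: 0.346
grasp_force: 26.9
```

```bash
cat >> h.py <<'E'
def yel2():
    im,d=manip.camera('scene');cal=manip.get_calibration('scene')
    h=cv2.cvtColor(im,cv2.COLOR_RGB2HSV)[240:320,245:320].astype(int)
    m=(h[...,0]>=24)&(h[...,0]<36)&(h[...,1]>170);m=cv2.morphologyEx(m.astype(np.uint8),cv2.MORPH_OPEN,np.ones((2,2)))>0
    v,u=np.nonzero(m);z=d[v+240,u+245]
    P=np.array([world(cal,(a+245,b+240),c) for a,b,c in zip(u,v,z)])
    Q=(P-[.6177,.0975,0])@R.from_euler('z',8.8,degrees=True).as_matrix()
    print('yel n',len(u),'px',round(u.mean()+245,2),round(v.mean()+240,2),'chest med',np.median(Q,0).round(4),'y',Q[:,1].min().round(3),Q[:,1].max().round(3))
E
python3 -c "
from h import *
yel2()"
python3 -m pendant '[[0.005,0,-0.002,0,0,0,-0.6],[0.01,0,-0.004,0,0,0,-0.6],[0.015,0,-0.006,0,0,0,-0.6],[0.02,0,-0.008,0,0,0,-0.6],[0.025,0,-0.01,0,0,0,-0.6],[0.03,0,-0.012,0,0,0,-0.6],[0.03,0,-0.012,0,0,0,-0.6],[0.03,0,-0.012,0,0,0,-0.6],[0.03,0,-0.012,0,0,0,-0.6],[0.03,0,-0.012,0,0,0,-0.6]]'
python3 -c "
from h import *
yel2()"
```

```text
yel n 98 px 289.32 278.14 chest med [ 0.0109 -0.1828  0.1386] y -0.217 -0.127
clock: 21.15
position: [0.6324, 0.0998, 0.2972]
ee_rot: [0.997, 0.077, -0.002, 0.0]
ft_force: [-4.7, -6.5, -1.5]
grip_width: 0.347
grasp_force: 26.8
yel n 105 px 290.79 281.3 chest med [ 0.0202 -0.1794  0.1352] y -0.218 -0.128
```

```bash
python3 -m pendant '[[0.005,0,-0.002,0,0,0,-0.6],[0.01,0,-0.004,0,0,0,-0.6],[0.015,0,-0.006,0,0,0,-0.6],[0.02,0,-0.008,0,0,0,-0.6],[0.02,0,-0.008,0,0,0,-0.6],[0.02,0,-0.008,0,0,0,-0.6],[0.02,0,-0.008,0,0,0,-0.6],[0.02,0,-0.008,0,0,0,-0.6],[0.02,0,-0.008,0,0,0,-0.6],[0.02,0,-0.008,0,0,0,-0.6]]'
python3 -c "
from h import *
yel2();yel2()"
```

```text
clock: 22.45
position: [0.6331, 0.0999, 0.2975]
ee_rot: [0.997, 0.077, -0.003, 0.001]
ft_force: [-6.4, -6.4, -0.8]
grip_width: 0.344
grasp_force: 26.8
yel n 101 px 291.0 281.33 chest med [ 0.0205 -0.1805  0.1347] y -0.216 -0.128
yel n 104 px 291.16 281.3 chest med [ 0.0203 -0.1804  0.1351] y -0.216 -0.128
```

```bash
python3 -m pendant '[[-0.01,0,0.004,0,0,0,-0.6],[-0.02,0,0.008,0,0,0,-0.6],[-0.03,0,0.012,0,0,0,-0.6],[-0.04,0,0.016,0,0,0,-0.6],[-0.05,0,0.02,0,0,0,-0.6],[-0.05,0,0.02,0,0,0,-0.6],[-0.05,0,0.02,0,0,0,-0.6],[-0.05,0,0.02,0,0,0,-0.6],[-0.05,0,0.02,0,0,0,-0.6],[-0.05,0,0.02,0,0,0,-0.6]]'
python3 -c "
from h import *
yel2()"
```

```text
clock: 23.8
position: [0.6315, 0.0997, 0.2969]
ee_rot: [0.997, 0.077, -0.001, 0.0]
ft_force: [-2.1, -5.4, -0.9]
grip_width: 0.347
grasp_force: 26.7
yel n 105 px 291.16 281.28 chest med [ 0.0203 -0.1809  0.1352] y -0.64 -0.129
```

```bash
python3 -m pendant '[[-0.05,0,0,0,0,0,-0.2],[-0.05,0,0,0,0,0,0],[-0.05,0,0,0,0,0,0.2],[-0.05,0,0,0,0,0,0.2],[-0.05,0,-0.3,0,0,0,0.2],[-0.05,0,-0.8,0,0,0,0.2],[-0.05,0,-1.4,0,0,0,0.2],[-0.05,0,-2,0,0,0,0.2],[-0.05,0,-2.2,0,0,0,0.2],[-0.05,0,-2.2,0,0,0,0.2]]'
python3 -c "
from h import *
yel2()
o=manip.get_obs();print(o['joint_pos'].round(2))
ex=np.array([np.cos(np.deg2rad(8.8)),np.sin(np.deg2rad(8.8)),0]);ey=np.array([-ex[1],ex[0],0])
t=np.array([.6177,.0975,0])+.0165*ex-.215*ey
print(t,units([*t[:2],.3],down(np.deg2rad(-81.2))))"
```

```text
clock: 25.1
position: [0.63, 0.0998, 0.4084]
ee_rot: [0.997, 0.077, 0.0, -0.0]
ft_force: [-0.9, -0.8, -1.1]
grip_width: 0.6
grasp_force: 0.0
yel n 104 px 291.62 282.13 chest med [ 0.0224 -0.18    0.1337] y -0.64 -0.129
[ 0.22  0.41 -0.69  1.09  0.26  1.72 -1.8 ]
[ 0.66689772 -0.11244484  0.        ] [0.081, 4.305, 2.148, 0.003, 0.002, 11.256]
```

```bash
cat >> h.py <<'E'
EX=np.array([np.cos(np.deg2rad(8.8)),np.sin(np.deg2rad(8.8)),0]);EY=np.array([-EX[1],EX[0],0]);EZ=np.array([0,0,1.]);O=np.array([.6177,.0975,0])
def ch(x,y,z): return O+x*EX+y*EY+z*EZ
def tilt(a):
    a=np.deg2rad(a);return R.from_matrix(np.stack([np.cos(a)*EY+np.sin(a)*EZ,EX,np.sin(a)*EY-np.cos(a)*EZ],1))
E
python3 -c "
from h import *
T=tilt(35);z=T.as_matrix()[:,2]
p=ch(.0175,-.203,.130)-.19*z
print(p,units(p,T))"
```

```text
[ 0.68272244 -0.20812977  0.28563889] [0.1, 6.244, 2.435, 3.422, 3.431, -10.862]
```

```bash
python3 -m pendant '[[0,0.8,0,0.34,0.34,-1.09,0],[0,1.6,0,0.68,0.69,-2.17,0],[0,2.4,0,1.03,1.03,-3.26,0],[0,3.2,0.2,1.37,1.37,-4.34,0],[0,4,0.6,1.71,1.72,-5.43,0],[0,4.8,1,2.05,2.06,-6.52,0],[0,5.5,1.4,2.4,2.4,-7.6,0],[0.1,6.2,1.8,2.74,2.74,-8.7,0],[0.1,6.24,2.2,3.08,3.09,-9.78,0],[0.1,6.24,2.43,3.42,3.43,-10.86,0]]'
python3 - <<'E'
from h import *
o=manip.get_obs();print(o['joint_pos'].round(2))
T=tilt(35);z=T.as_matrix()[:,2];print(units(ch(.0175,-.203,.130)-.19*z,T))
cal=manip.get_calibration('wrist');im,d=manip.camera('wrist');save(im,'w2.png');np.savez('pics/w2.npz',im=im,d=d)
for q in manip.tip_of('release','wrist')[:1]:
    p=q['pixel'];w=fishz(cal,p,.130);print(np.round(p,1),q['p'],w,(w-O)@EX,(w-O)@EY,d[int(p[1]),int(p[0])])
E
```

```text
clock: 26.4
position: [0.6821, -0.2089, 0.2834]
ee_rot: [0.619, 0.725, 0.196, -0.23]
ft_force: [0.5, -0.0, -0.3]
grip_width: 0.5
grasp_force: 0.0
[ 0.79  0.93 -0.88  0.76  0.08  1.86  0.27]
[0.036, 0.014, -0.029, -0.017, -0.022, 0.015]
[316.4 206.3] 0.85 [ 0.66546817 -0.09087303  0.13      ] 0.01838745764341119 -0.19346342756455281 0.31833243
```

View pics/w2.png

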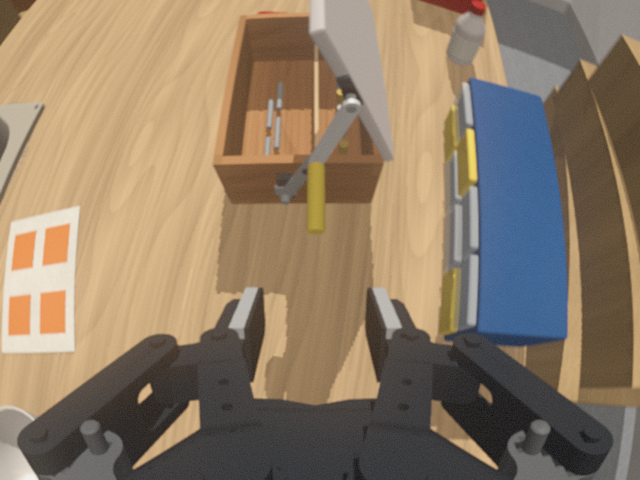

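The wrist picture shows the stay straight from (285,195) to (350,100) and the lid standing. The yellow bar is at (316,165–232), centred between the fingers, so I'll approach along the tool axis.

```bash
python3 -m pendant '[[0.04,0.02,0.6,0,0,0,0],[0.04,0.02,1.2,0,0,0,0],[0.04,0.02,1.8,0,0,0,0],[0.04,0.02,2.4,0,0,0,0],[0.04,0.02,3,0,0,0,0],[0.04,0.02,3.4,0,0,0,0],[0.04,0.02,3.7,0,0,0,0],[0.04,0.02,3.87,0,0,0,-0.2],[0.04,0.02,3.87,0,0,0,-0.2],[0.04,0.02,3.87,0,0,0,-0.2]]' 30
python3 - <<'E'
from h import *
cal=manip.get_calibration('wrist');im,d=manip.camera('wrist');save(cv2.resize(im[100:420,160:480],(640,640))[:600],'w3.png')
p=manip.get_obs()['position']-O;print(p@EX,p@EY,p[2])
E
```

```text
clock: 27.75
position: [0.6671, -0.0971, 0.1297]
ee_rot: [0.621, 0.724, 0.196, -0.227]
ft_force: [0.9, -0.6, -0.2]
grip_width: 0.399
grasp_force: 0.0
0.019024474911210787 -0.1998432653699188 0.12974247998377034
```

View pics/w3.png

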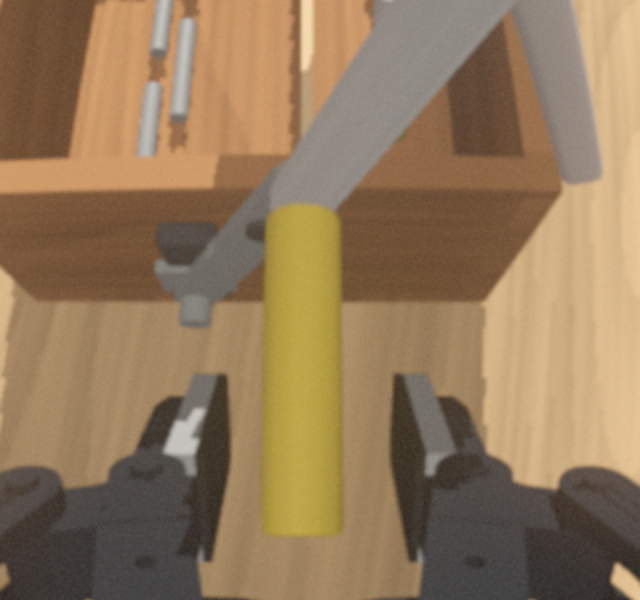

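The bar (column 303) sits about 1.5 mm left of the jaw middle (310). I'll shift by that and close.

```bash
python3 -m pendant '[[0,-0.03,0,0,0,0,-0.3],[0,-0.03,0,0,0,0,-0.4],[0,-0.03,0,0,0,0,-0.5],[0,-0.03,0,0,0,0,-0.55],[0,-0.03,0,0,0,0,-0.6],[0,-0.03,0,0,0,0,-0.7],[0,-0.03,0,0,0,0,-0.8],[0,-0.03,0,0,0,0,-0.9],[0,-0.03,0,0,0,0,-0.9],[0,-0.03,0,0,0,0,-0.9]]' 40
python3 - <<'E'
from h import *
T=tilt(35)
p=manip.get_obs()['position']-O;print(p@EX,p@EY,p[2])
# path: elbow circle about pivot, from start angle; print tool offsets (x,y,z units)
piv=np.array([-.015,.0525]);e0=np.array([p@EX, p[2]+.005*np.cos(np.deg2rad(35))])-piv
r=np.hypot(*e0);a0=np.arctan2(e0[1],e0[0]);print('r',r,'a0',np.degrees(a0))
B=T.inv()
for da in np.arange(0,120,5):
    a=a0+np.deg2rad(da);d=.085*np.array([np.cos(a)-np.cos(a0),np.sin(a)-np.sin(a0)])
    print(da,round(np.degrees(a)),(B.apply(d[0]*EX+d[1]*EZ)/.05).round(3))
E
```

```text
clock: 29.05
position: [0.6653, -0.0968, 0.1292]
ee_rot: [0.621, 0.724, 0.196, -0.228]
ft_force: [1.9, -0.5, 1.6]
grip_width: 0.174
grasp_force: 39.0
0.01730954130254763 -0.19927583516589914 0.12923722493147938
r 0.08705100773634913 a0 68.2130449659113
0 68 [0. 0. 0.]
5 73 [ 0.028 -0.14  -0.04 ]
10 78 [ 0.049 -0.284 -0.07 ]
15 83 [ 0.063 -0.43  -0.09 ]
20 88 [ 0.069 -0.578 -0.099]
25 93 [ 0.068 -0.726 -0.097]
30 98 [ 0.06  -0.874 -0.085]
35 103 [ 0.044 -1.02  -0.063]
40 108 [ 0.021 -1.162 -0.03 ]
45 113 [-0.009 -1.301  0.013]
50 118 [-0.046 -1.435  0.066]
55 123 [-0.09  -1.562  0.128]
60 128 [-0.139 -1.683  0.199]
65 133 [-0.195 -1.795  0.278]
70 138 [-0.256 -1.899  0.365]
75 143 [-0.322 -1.992  0.459]
80 148 [-0.392 -2.076  0.56 ]
85 153 [-0.466 -2.149  0.665]
90 158 [-0.544 -2.21   0.776]
95 163 [-0.624 -2.259  0.891]
100 168 [-0.706 -2.295  1.009]
105 173 [-0.79  -2.319  1.129]
110 178 [-0.875 -2.33   1.25 ]
115 183 [-0.96  -2.328  1.371]
```

```bash
python3 -m pendant '[[0.01,-0.05,-0.015,0,0,0,-0.9],[0.02,-0.1,-0.03,0,0,0,-0.9],[0.03,-0.15,-0.042,0,0,0,-0.9],[0.04,-0.21,-0.055,0,0,0,-0.9],[0.049,-0.28,-0.07,0,0,0,-0.9],[0.055,-0.34,-0.078,0,0,0,-0.9],[0.06,-0.4,-0.086,0,0,0,-0.9],[0.063,-0.43,-0.09,0,0,0,-0.9],[0.063,-0.43,-0.09,0,0,0,-0.9],[0.063,-0.43,-0.09,0,0,0,-0.9]]'
```

```text
clock: 30.3
position: [0.6453, -0.0999, 0.1366]
ee_rot: [0.621, 0.724, 0.198, -0.227]
ft_force: [4.8, -3.0, 7.4]
grip_width: 0.174
grasp_force: 39.1
```

```bash
python3 -m pendant '[[0.013,-0.07,-0.02,0,0,0,-0.9],[0.023,-0.15,-0.034,0,0,0,-0.9],[0.023,-0.22,-0.034,0,0,0,-0.9],[0.022,-0.3,-0.032,0,0,0,-0.9],[0.018,-0.37,-0.026,0,0,0,-0.9],[0.014,-0.44,-0.02,0,0,0,-0.9],[0.006,-0.52,-0.01,0,0,0,-0.9],[-0.002,-0.59,0.002,0,0,0,-0.9],[-0.002,-0.59,0.002,0,0,0,-0.9],[-0.002,-0.59,0.002,0,0,0,-0.9]]'
python3 - <<'E'
from h import *
im,d=manip.camera('scene');cal=manip.get_calibration('scene')
save(cv2.resize(im[170:335,230:420],None,fx=4,fy=3.6,interpolation=2)[:594],'s5.png')
p=manip.get_obs()['position']-O;print(p@EX,p@EY,p[2])
E
```

```text
clock: 31.55
position: [0.6146, -0.1046, 0.1348]
ee_rot: [0.621, 0.724, 0.196, -0.228]
ft_force: [1.2, -0.7, 5.4]
grip_width: 0.172
grasp_force: 42.1
-0.0339327520691811 -0.19927547307548185 0.13480409094400972
```

View pics/s5.png

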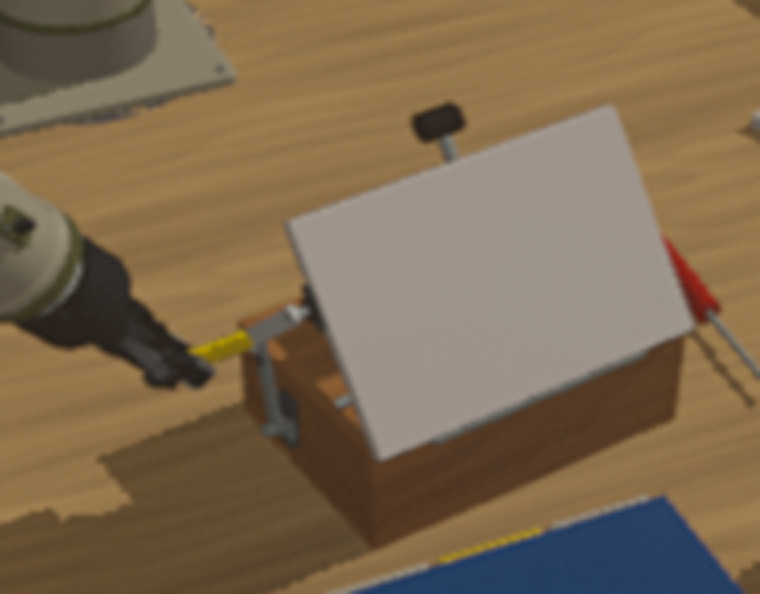

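The stay is broken and the lid is held by the handle at crop (220,347). I'll continue lowering.

```bash
python3 -m pendant '[[-0.01,-0.07,0.013,0,0,0,-0.9],[-0.02,-0.142,0.028,0,0,0,-0.9],[-0.035,-0.21,0.05,0,0,0,-0.9],[-0.053,-0.28,0.076,0,0,0,-0.9],[-0.07,-0.35,0.1,0,0,0,-0.9],[-0.09,-0.415,0.129,0,0,0,-0.9],[-0.134,-0.542,0.191,0,0,0,-0.9],[-0.183,-0.663,0.262,0,0,0,-0.9],[-0.239,-0.775,0.341,0,0,0,-0.9],[-0.239,-0.775,0.341,0,0,0,-0.9]]'
python3 - <<'E'
from h import *
p=manip.get_obs()['position']-O;print(p@EX,p@EY,p[2])
E
```

```text
clock: 32.85
position: [0.5757, -0.1107, 0.113]
ee_rot: [0.621, 0.724, 0.196, -0.228]
ft_force: [-0.1, -0.7, 0.4]
grip_width: 0.172
grasp_force: 44.5
-0.07332435418621741 -0.19935626811437843 0.11299959685048003
```

```bash
python3 -m pendant '[[-0.03,-0.053,0.043,0,0,0,-0.9],[-0.061,-0.104,0.087,0,0,0,-0.9],[-0.094,-0.152,0.133,0,0,0,-0.9],[-0.127,-0.197,0.181,0,0,0,-0.9],[-0.162,-0.24,0.231,0,0,0,-0.9],[-0.197,-0.281,0.282,0,0,0,-0.9],[-0.234,-0.318,0.334,0,0,0,-0.9],[-0.271,-0.354,0.387,0,0,0,-0.9],[-0.31,-0.385,0.443,0,0,0,-0.9],[-0.31,-0.385,0.443,0,0,0,-0.9]]'
python3 - <<'E'
from h import *
p=manip.get_obs()['position']-O;print(p@EX,p@EY,p[2])
E
```

```text
clock: 34.1
position: [0.5569, -0.1135, 0.0858]
ee_rot: [0.621, 0.724, 0.195, -0.228]
ft_force: [0.9, -0.4, -3.6]
grip_width: 0.17
grasp_force: 48.0
-0.0923596434759161 -0.19917262548416634 0.08583565330021903
```

```bash
python3 -m pendant '[[-0.02,-0.015,0.028,0,0,0,-0.9],[-0.039,-0.03,0.056,0,0,0,-0.9],[-0.06,-0.042,0.085,0,0,0,-0.9],[-0.08,-0.055,0.114,0,0,0,-0.9],[-0.1,-0.067,0.142,0,0,0,-0.9],[-0.12,-0.079,0.171,0,0,0,-0.9],[-0.14,-0.09,0.2,0,0,0,-0.9],[-0.16,-0.1,0.23,0,0,0,-0.9],[-0.18,-0.107,0.26,0,0,0,-0.9],[-0.18,-0.107,0.26,0,0,0,-0.9]]'
python3 - <<'E'
from h import *
p=manip.get_obs()['position']-O;print(p@EX,p@EY,p[2])
im,d=manip.camera('side');cal=manip.get_calibration('side')
vv,uu=np.mgrid[0:480,0:640];u=(uu-cal['cx'])/cal['fx'];v=(vv-cal['cy'])/cal['fy']
P=R.from_quat(cal['orientation']).apply(np.stack([u*d,-v*d,-d],-1).reshape(-1,3))+cal['xyz']
Q=(P-O)@np.stack([EX,EY,EZ],1)
m=(abs(Q[:,1])<.1)&(Q[:,0]>-.07)&(Q[:,0]<.07)&(Q[:,2]>.08)&(Q[:,2]<.3)
print('slope->lid',-np.polyfit(Q[m,0],Q[m,2],1))
E
```

```text
clock: 35.35
position: [0.5515, -0.1145, 0.0702]
ee_rot: [0.621, 0.724, 0.195, -0.228]
ft_force: [-5.0, -4.4, -0.5]
grip_width: 0.175
grasp_force: 49.7
-0.09785301359314211 -0.1994181648966167 0.07018461987574245
slope->lid [ 0.18106576 -0.12531879]
```

```bash
cat >> h.py <<'E'
def lid():
    im,d=manip.camera('side');cal=manip.get_calibration('side')
    vv,uu=np.mgrid[0:480,0:640];u=(uu-cal['cx'])/cal['fx'];v=(vv-cal['cy'])/cal['fy']
    P=R.from_quat(cal['orientation']).apply(np.stack([u*d,-v*d,-d],-1).reshape(-1,3))+cal['xyz']
    Q=(P-O)@np.stack([EX,EY,EZ],1)
    m=(abs(Q[:,1])<.1)&(Q[:,0]>-.07)&(Q[:,0]<.07)&(Q[:,2]>.08)&(Q[:,2]<.3)
    f=np.polyfit(Q[m,0],Q[m,2],1);p=manip.get_obs()['position']-O
    print('lid',-f[0].round(4),'z0',f[1].round(4),'tcp',(p@EX).round(4),p[2].round(4))
E
python3 -m pendant '[[-0.012,-0.006,0.016,0,0,0,-0.9],[-0.024,-0.012,0.033,0,0,0,-0.9],[-0.036,-0.017,0.05,0,0,0,-0.9],[-0.048,-0.021,0.066,0,0,0,-0.9],[-0.06,-0.024,0.083,0,0,0,-0.9],[-0.072,-0.026,0.1,0,0,0,-0.9],[-0.085,-0.028,0.12,0,0,0,-0.9],[-0.1,-0.03,0.143,0,0,0,-0.9],[-0.115,-0.03,0.164,0,0,0,-0.9],[-0.115,-0.03,0.164,0,0,0,-0.9]]'
python3 -c "
from h import *
lid()"
```

```text
clock: 36.65
position: [0.5495, -0.115, 0.06]
ee_rot: [0.621, 0.724, 0.195, -0.229]
ft_force: [-7.0, -4.9, 0.1]
grip_width: 0.174
grasp_force: 50.5
lid 0.0908 z0 0.1176 tcp -0.0999 0.06
```

```bash
python3 -m pendant '[[-0.012,-0.006,0.016,0,0,0,-0.9],[-0.024,-0.012,0.033,0,0,0,-0.9],[-0.036,-0.016,0.05,0,0,0,-0.9],[-0.048,-0.02,0.066,0,0,0,-0.9],[-0.06,-0.02,0.083,0,0,0,-0.9],[-0.07,-0.02,0.1,0,0,0,-0.9],[-0.08,-0.02,0.115,0,0,0,-0.9],[-0.08,-0.02,0.115,0,0,0,-0.9],[-0.08,-0.02,0.115,0,0,0,-0.9],[-0.08,-0.02,0.115,0,0,0,-0.9]]'
python3 -c "
from h import *
lid()"
```

```text
clock: 37.95
position: [0.5487, -0.1152, 0.0533]
ee_rot: [0.621, 0.724, 0.195, -0.229]
ft_force: [-7.5, -5.4, 3.0]
grip_width: 0.171
grasp_force: 50.9
lid 0.0386 z0 0.1129 tcp -0.1008 0.0533
```

```bash
python3 -m pendant '[[-0.006,-0.005,0.008,0,0,0,-0.9],[-0.012,-0.01,0.016,0,0,0,-0.9],[-0.017,-0.015,0.025,0,0,0,-0.9],[-0.023,-0.015,0.033,0,0,0,-0.9],[-0.028,-0.015,0.041,0,0,0,-0.9],[-0.034,-0.015,0.049,0,0,0,-0.9],[-0.034,-0.015,0.049,0,0,0,-0.9],[-0.034,-0.015,0.049,0,0,0,-0.9],[-0.034,-0.015,0.049,0,0,0,-0.9],[-0.034,-0.015,0.049,0,0,0,-0.9]]'
python3 -c "
from h import *
lid();lid()"
```

```text
clock: 39.25
position: [0.5482, -0.1151, 0.0502]
ee_rot: [0.621, 0.724, 0.195, -0.228]
ft_force: [-5.2, -5.2, 0.2]
grip_width: 0.17
grasp_force: 50.8
lid 0.0131 z0 0.1105 tcp -0.1012 0.0501
lid 0.0109 z0 0.1106 tcp -0.1012 0.0501
```

```bash
python3 - <<'E'
from h import *
d=np.load('pics/side0.npz')['d'];cal=manip.get_calibration('side')
vv,uu=np.mgrid[0:480,0:640];u=(uu-cal['cx'])/cal['fx'];v=(vv-cal['cy'])/cal['fy']
P=R.from_quat(cal['orientation']).apply(np.stack([u*d,-v*d,-d],-1).reshape(-1,3))+cal['xyz']
Q=(P-O)@np.stack([EX,EY,EZ],1)
m=(abs(Q[:,1])<.1)&(Q[:,0]>-.07)&(Q[:,0]<.07)&(Q[:,2]>.08)&(Q[:,2]<.3)
print(np.polyfit(Q[m,0],Q[m,2],1))
E
python3 -m pendant '[[-0.005,0,0.006,0,0,0,-0.9],[-0.01,0,0.012,0,0,0,-0.9],[-0.015,0,0.018,0,0,0,-0.9],[-0.015,0,0.022,0,0,0,-0.9],[-0.015,0,0.022,0,0,0,-0.9],[-0.015,0,0.022,0,0,0,-0.9],[-0.015,0,0.022,0,0,0,-0.9],[-0.015,0,0.022,0,0,0,-0.9],[-0.015,0,0.022,0,0,0,-0.9],[-0.015,0,0.022,0,0,0,-0.9]]'
python3 -c "
from h import *
lid()"
```

```text
[-0.0013542   0.10942132]
clock: 40.6
position: [0.5482, -0.1152, 0.049]
ee_rot: [0.621, 0.724, 0.195, -0.228]
ft_force: [-5.4, -5.5, 1.7]
grip_width: 0.165
grasp_force: 50.9
lid 0.0046 z0 0.1098 tcp -0.1013 0.049
```

The lid is within about 0.003 rad of shut, so I'll let go and back off along the tool axis.

```bash
python3 -m pendant '[[0,0,0,0,0,0,-0.6],[0,0,0,0,0,0,-0.4],[0,0,0,0,0,0,-0.2],[0,0,0,0,0,0,-0.1],[0,0,-0.2,0,0,0,0],[0,0,-0.6,0,0,0,0],[0,0,-1.2,0,0,0,0],[0,0,-1.9,0,0,0,0],[0,0,-2.6,0,0,0,0],[0,0,-3,0,0,0,0]]'
python3 -c "
from h import *
lid();yel2()
im,d=manip.camera('scene');save(im,'end.png')"
```

```text
clock: 41.9
position: [0.5626, -0.2012, 0.1744]
ee_rot: [0.621, 0.724, 0.196, -0.227]
ft_force: [-0.6, 0.3, -0.5]
grip_width: 0.502
grasp_force: 0.0
lid -0.0013 z0 0.1095 tcp -0.0998 0.1759
yel n 87 px 271.59 275.64 chest med [-0.0961 -0.1847  0.0611] y -0.216 -0.129
```

View pics/end.png

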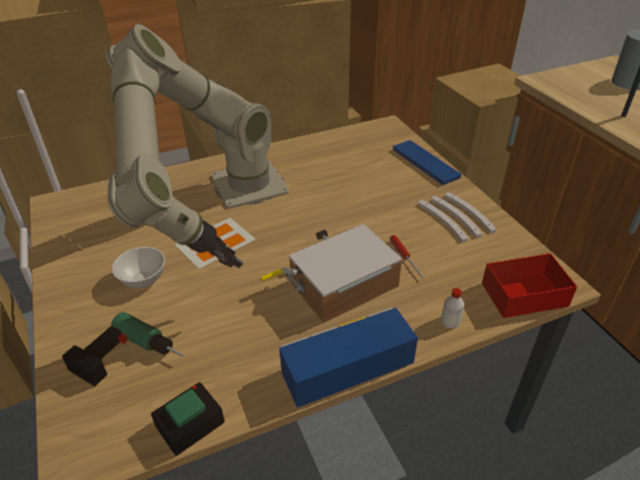

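The lid is shut around (345,260), the stay is folded at (280,275), the hand is clear at (235,260), and the other things are where they were.

```bash
python3 -c "
from workcell import manip
print(manip.hand_in())"
```

```text
the job is handed in; nothing more can be done
None
```

I raised the lid until the stay locked and it stood open on its own, then broke the stay at the yellow handle, lowered the lid fully shut and backed clear; handed in at about 42 s, no verdict was returned.

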